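# Close the food dish with its press-on lid

### The arm

A 6-joint arm with a two-finger parallel gripper is mounted at the origin on a cart in front of the work surface, level with it; the furniture and walls round the work are solid. World frame = base frame: x ahead of the robot, y to its left, z up, the work surface at z = 0. Lengths are in mm, angles in rad, forces in N, time in s.
With the tool pointing down it reaches from about 275 to 1000 mm from the base axis. Payload 8.4 kg.
Tool frame: the origin (TCP) lies at the very end of the fingers, on their centre line; the grasp point (between the pads) lies 19 mm behind it; z points along the fingers, x is the direction in which the jaws open and shut, and the axes are right-handed (so a half turn about z gives the same grasp; the last joint's range is limited). The gripper opens to 85 mm and grips with 20 to 120 N. Pads are 22 mm wide; open, the fingers measure 114 mm over their backs; the gripper's body (76 mm by 85 mm) begins 54 mm behind the grasp point. The pads swing forward as they close: fully open they stand 13 mm farther back than shut.
Start: joints at [-0.002, 0.353, 1.633, -0, 1.155, -0.002], TCP at [625.002, -0, 231.281] pointing down, gripper open.
Joint ranges: [-2.63, 2.63], [-0.92, 2.1], [0.06, 2.66], [-1.3, 4.44], [0, 2.69], [-3.02, 3.02]. Speed limits (rad/s): [2.22, 2.22, 2.79, 3.14, 3.14, 3.14].

### API

Orientations are given as [roll, pitch, yaw] about the fixed x, y, z axes, in that order (R = Rz(yaw) Ry(pitch) Rx(roll)).
In Python, from rig import r gives the robot as it stands. The module is installed in compiled form; this text tells all that it offers.
- The arm moves only by the tool apply_moves, never from a script. Its argument "targets" is a list that holds one entry, the list of rows, each a list of 7 numbers: the gripper's target within -1 to 1 (fully open at 1, half-way at 0, shut at -1), then the shift along the tool's x, y, z in cm, then the turn, a rotation vector about the tool's x, y, z in degrees. A call has 1 to 8 rows; each row is the pose to reach, as a shift and turn from the pose measured when the call began, along the tool's axes at that moment; what a row does not reach only later rows make up. A row lasts 1/10 s, in which the tool goes at most 50 mm and 8.59 degrees, less where a joint would pass 70% of its speed; a pose out of reach is approached as far as the arm can. A call with a gripper value outside its range is refused whole. The fingers move at their own pace and stop on an object; "newtons" is the grip in N (left out, the last holds). Time passes only in rows, so rows that repeat a pose let the fingers close. It gives the time, the measured TCP pose, the force and the opening at its end, in the units of the state.
- r.sense(): the state, without advancing time (a new reading comes with each control period).
- r.grab_frame(name): name is "scene" or "side" or "wrist"; returns a dict with "pixels" (384x512x3 uint8, red, green, blue), "fov_y" (degrees; the focal length in pixels is half the picture's height over the tangent of half this angle, whatever the lens; pixels are square), "cx", "cy" (the principal point, pixels), "D" ([k1, k2, p1, p2, k3] as OpenCV has them; the pictures are not rectified), "R" (3x3) and "t" (3): a world point X has camera coordinates R X + t; the wrist camera has in their place "mount" (4x4, takes a point from camera to tool coordinates, whose origin is the TCP and whose axes are the tool frame's). Camera axes: x right, y down, z forward; pixel columns grow to the right and rows downward; lengths in mm; the calibration is good to about 2 mm. A picture is of the moment at which its call begins: read the wrist's pose just before it. There is no depth.
- r.sign_off(): hands the job in, once; it reports no verdict.
The state is a dict: "clock": time; "qpos": joint angles; "qvel": joint speeds; "joint_efforts": joint torques, N m; "eef_pos": TCP position; "tcp_rot": TCP orientation; "contact_force": force on the tool from outside, world axes, zero at the start; "wrist_torque": the same for the moment, N m; "opening": opening from 0.0 (shut) to 1.0 (fully open).
Only numpy, scipy, OpenCV 4.12 (cv2) and the standard library are available. Lean on these libraries where they do the work, as an engineer would, in place of code of your own. Each camera call takes 0.05 s, during which the arm holds its last target. There are 200 camera calls.

### The job

Take the green lid off the sloping drying rest and close the white food dish with it: lay the lid level in the mouth (do not drop or slam it) and press it down past the seal until its flange sits fully home and level on the rim all round. Leave the dish standing about where it is, do not disturb the other things, and let go.

Things in the scene. Friction and masses are not known exactly. Their poses are not given: they have to be found in the camera images.
- lid_grip (a point): Green round lid, given at the centre of its white bar grip (hold it here). z: out of the lid's top along its axis; x: along the bar. Bar 46 mm long (x), 14 wide (y), 28 high; this point is 14 mm above the lid's top face and 14 below the bar's top. Lid about 0.1 kg, 128 mm across; it starts on the rest, z tilted 35 degrees from vertical towards the rest's low side.
- lid_rim (a point): Centre of the underside of the lid's flange (128 mm across, 5 mm thick), 19 mm below lid_grip; same axes. Under it a plug 22 mm deep: 88 mm across at the foot, widening to a bead 105 mm across 9 mm below the flange, then a neck of 99 mm. With the lid home this point coincides with dish_mouth.
- dish_mouth (a point): Centre of the mouth, at rim height, of the open white round dish that stands on the cold hob (black glass, its top 5 mm above the worktop); 68 mm above the dish's underside; z is the dish's axis, up. 124 mm outside and 114 mm inside diameter at the rim; loose, about 0.9 kg.
- rest: The fixed wooden drying rest with sloping slats, 136 mm wide, about 126 mm deep and 108 mm high. Origin under its centre on the worktop, z up; the slats rise towards its +x side at 35 degrees; that side points to the robot's right, so the lid faces left. Two steel pins at the low side stop the lid from sliding; the lid lifts freely out along its own z axis.
- salt: Bystander: salt shaker with grey cap, 44 mm across, 90 mm high, origin at the centre of its underside.
- jar_a: Bystander: spice jar with red cap, 45 mm across, 106 mm high, origin at the centre of its underside.
- jar_b: Bystander: another spice jar with red cap, 45 mm across, 106 mm high, at the back of the hob, origin at the centre of its underside.
- matches: Bystander: red match box lying flat, 54x36x15 mm, origin at the centre of its underside.
- stopper: Bystander: cork standing upright, 24 mm across, 40 mm high, origin at the centre of its underside.
- candle: Bystander: tea light in a metal cup, 38 mm across, 15 mm high, origin at the centre of its underside.
- dish: The same dish; origin at the centre of its underside. Six orange sprung seal pads 4 mm below the rim leave a 100 mm opening. A lid merely laid in rests on them, its flange about 10 mm above the rim; pressing with up to about 20 N on the middle spreads the pads over the bead, then the flange rests on the rim and the pads hold it.

How it is judged:
By the outcome, as a careful person would: the job done as asked, in the order asked, and still so for the second after the job is handed in, with the robot touching nothing.
It also fails if it takes over 45 s, if anything falls off the work surface, if the arm or the gripper's body presses on something with over 40 N, if the wrist force passes 120 N, or if a joint passes its speed limit or range.

## Working session

There is one attempt and no reset: what is moved stays moved. The work goes in short steps, Python scripts to look and compute and a tool call to move; the robot and the scene stay as the last step left them, time stands still between calls to the robot, and variables do not carry over. Pictures are saved under pics/ and viewed, about 8 in all and at most 12, crops included, and the job is handed in when it is done.

Besides the shell and the picture viewer there is one more tool, called by a JSON object that holds its "method" and its "body". apply_moves: Moves the arm, as the interface text tells. Its arguments: {"type":"object","properties":{"targets":{"type":"array"},"newtons":{"type":"number"}},"required":["targets"]}

```bash
mkdir -p pics; cat > h.py <<'E'
from rig import r
import numpy as np, cv2, pickle
from scipy.spatial.transform import Rotation as Ro
def K(f):
    F=f["pixels"].shape[0]/2/np.tan(np.radians(f["fov_y"])/2)
    return np.array([[F,0,f["cx"]],[0,F,f["cy"]],[0,0,1.]])
def ray(f,uv):
    p=cv2.undistortPoints(np.array(uv,float).reshape(-1,1,2),K(f),np.array(f["D"],float)).reshape(-1,2)
    d=np.c_[p,np.ones(len(p))]@np.array(f["R"]); o=-np.array(f["R"]).T@np.array(f["t"])
    return o,d/np.linalg.norm(d,axis=1)[:,None]
def plane(f,uv,z):
    o,d=ray(f,uv); return o+d*((z-o[2])/d[:,2])[:,None]
def proj(f,X):
    return cv2.projectPoints(np.array(X,float).reshape(-1,1,3),cv2.Rodrigues(np.array(f["R"],float))[0],np.array(f["t"],float),K(f),np.array(f["D"],float))[0].reshape(-1,2)
def tri(fs,uvs):
    A=np.zeros((3,3));b=np.zeros(3);L=[]
    for f,uv in zip(fs,uvs):
        o,d=ray(f,uv);P=np.eye(3)-np.outer(d[0],d[0]);A+=P;b+=P@o;L.append((o,P))
    X=np.linalg.solve(A,b);return X,[np.linalg.norm(P@(X-o)) for o,P in L]
def grab(n):
    s=r.sense(); f=r.grab_frame(n); f=dict(f)
    if "mount" in f:
        T=np.eye(4);T[:3,:3]=Ro.from_euler('xyz',s["tcp_rot"]).as_matrix();T[:3,3]=s["eef_pos"]
        W=np.linalg.inv(T@np.array(f["mount"]));f["R"]=W[:3,:3];f["t"]=W[:3,3]
    return f
def save(f,n): cv2.imwrite("pics/"+n,cv2.cvtColor(f["pixels"],cv2.COLOR_RGB2BGR))
E
python3 - <<'E'
from h import *
print(r.sense())
fs={n:grab(n) for n in("scene","side","wrist")}
pickle.dump(fs,open("f0.pkl","wb"))
for n,f in fs.items():
    save(f,n+"0.png"); print(n,f["fov_y"],-np.array(f["R"]).T@f["t"],f["D"])
E
```

```text
{'clock': 0.0, 'qpos': array([-2.36633043e-03,  3.53636799e-01,  1.63416895e+00,  6.81684876e-06,
        1.15521637e+00, -2.39091901e-03]), 'qvel': array([ 8.87868695e-04,  9.99624545e-04,  2.29529151e-05,  3.22397677e-04,
       -5.71493565e-04,  1.18362040e-03]), 'joint_efforts': array([-2.03471049e-03, -6.05236173e+01, -3.42063046e+01, -2.62302356e-04,
        9.48130677e-03,  3.61521288e-06]), 'eef_pos': array([6.24498164e+02, 2.43697245e-02, 2.30553885e+02]), 'tcp_rot': array([-3.14158300e+00,  1.42944359e-03,  2.18389105e-05]), 'contact_force': array([0.62880612, 1.10594893, 0.18660732]), 'wrist_torque': array([ 0.00657837,  0.02810273, -0.01072656]), 'opening': 1.0021796461097976}
scene 42.52222686698864 [-217.69036843 -669.68933379  903.45242015] [-0.09829731  0.          0.          0.          0.        ]
side 42.61987265570055 [-281.20529943  -61.90512481 1488.19646149] [0.06513696 0.         0.         0.         0.        ]
wrist 59.69857127587879 [625.38576873  75.51709894 372.65358955] [0.02055427 0.         0.         0.         0.        ]
```

View pics/scene0.png

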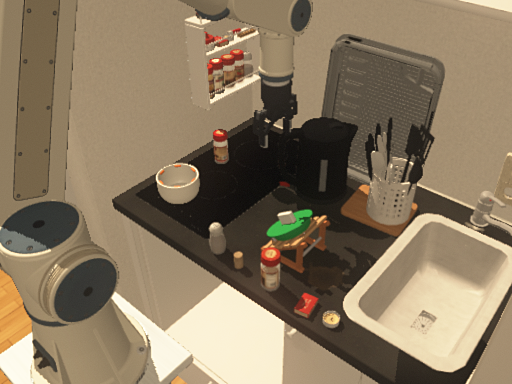

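View pics/side0.png

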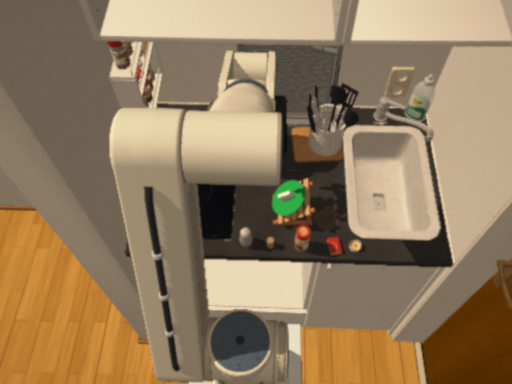

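The scene view has the dish at about (178,183), the lid at (290,228) and its white bar at (287,217). In the side view the lid is at (289,200) and the arm hides the dish. I'll measure from these and check the details in one montage.

```bash
cat >> h.py <<'E'
def green(f):
    h=cv2.cvtColor(f["pixels"],cv2.COLOR_RGB2HSV)
    m=cv2.inRange(h,(50,120,50),(80,255,255))
    n,l,s,c=cv2.connectedComponentsWithStats(m); i=1+np.argmax(s[1:,4]); m=(l==i).astype(np.uint8)
    c=max(cv2.findContours(m,cv2.RETR_EXTERNAL,cv2.CHAIN_APPROX_NONE)[0],key=cv2.contourArea)
    return m,cv2.convexHull(c)
def white(f,box,t=150):
    x0,y0,x1,y1=box;p=f["pixels"].astype(int);m=np.zeros(p.shape[:2],np.uint8)
    m[y0:y1,x0:x1]=((p.min(2)>t)&(np.ptp(p,axis=2)<50))[y0:y1,x0:x1]
    n,l,s,c=cv2.connectedComponentsWithStats(m);i=1+np.argmax(s[1:,4]);return (l==i).astype(np.uint8),s[i],c[i]
E
python3 - <<'E'
from h import *
fs=pickle.load(open("f0.pkl","rb"));E={}
for n in fs:
    try:
        m,h=green(fs[n]);E[n]=cv2.fitEllipse(h);print(n,m.sum(),E[n])
    except Exception as e: print(n,e)
print(tri([fs["scene"],fs["side"]],[E["scene"][0],E["side"][0]]))
B={}
for n,b in(("scene",(272,205,302,228)),("side",(272,186,300,206))):
    m,s,c=white(fs[n],b);B[n]=c;print(n,s,c,cv2.minAreaRect(np.argwhere(m)[:,::-1].astype(np.float32)))
print(tri([fs["scene"],fs["side"]],[B["scene"],B["side"]]))
m,s,c=white(fs["scene"],(150,155,208,210),110);print("dish",s,c)
c1=cv2.resize(fs["scene"]["pixels"][155:210,145:215],None,fx=5.6,fy=5.6,interpolation=cv2.INTER_CUBIC)
c2=cv2.resize(fs["scene"]["pixels"][200:275,255:335],None,fx=5,fy=5,interpolation=cv2.INTER_CUBIC)
c3=cv2.resize(fs["side"]["pixels"][175:230,265:320],None,fx=5,fy=5,interpolation=cv2.INTER_CUBIC)
w=cv2.resize(fs["wrist"]["pixels"],(392,294))
im=np.zeros((600,800,3),np.uint8)
for a,(y,x) in((c1,(0,0)),(c2[:,:400],(0,400)),(w,(306,0)),(c3[:220],(378,400))): im[y:y+a.shape[0],x:x+a.shape[1]]=a[:600-y,:800-x]
cv2.imwrite("pics/m1.png",im[:,:,::-1])
E
```

```text
scene 757 ((290.2581481933594, 224.91754150390625), (23.331748962402344, 51.17157745361328), 62.184452056884766)
side 775 ((287.899169921875, 197.5009765625), (29.464792251586914, 39.05586624145508), 35.6572151184082)
wrist 8424 ((170.35519409179688, 290.2403564453125), (122.46322631835938, 132.44329833984375), 179.69577026367188)
(array([ 544.80283826, -116.8610305 ,   70.85711885]), [np.float64(1.489019021179979), np.float64(1.4890190211800776)])
scene [279 212  11   3  16] [284.25 213.  ] ((284.0, 212.99998474121094), (1.3151919841766357, 10.192737579345703), 80.53767395019531)
side [279 192  11   6  22] [283.45454545 193.72727273] ((283.637939453125, 193.65518188476562), (2.4948227405548096, 11.161048889160156), 66.80140686035156)
(array([ 538.52874793, -101.0815575 ,  105.79712935]), [np.float64(1.1456677361324292), np.float64(1.1456677361325165)])
dish [153 155  13  13  34] [158.70588235 160.55882353]
```

View pics/m1.png

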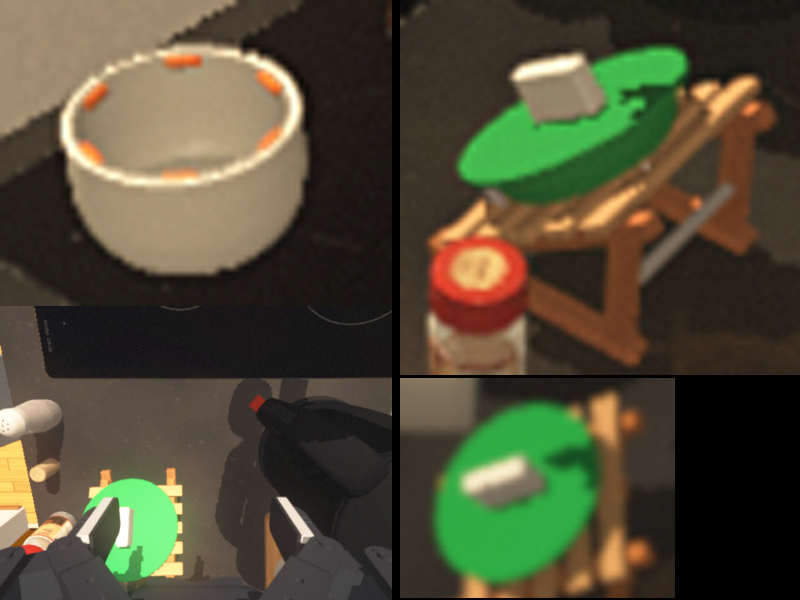

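```bash
python3 - <<'E'
from h import *
from scipy.optimize import least_squares
fs=pickle.load(open("f0.pkl","rb"));f=fs["scene"]
h=cv2.cvtColor(f["pixels"],cv2.COLOR_RGB2HSV)
m=cv2.inRange(h,(4,110,130),(22,255,255)); m[:155]=0;m[205:]=0;m[:,:150]=0;m[:,208:]=0
n,l,s,c=cv2.connectedComponentsWithStats(m)
print([(x[4],y.round(1)) for x,y in zip(s[1:],c[1:])])
# rim: brightest top ring, outer hull of dish's upper part
p=f["pixels"].astype(int); V=p.min(2)
d=((V>60)).astype(np.uint8); d[:158]=0;d[208:]=0;d[:,:152]=0;d[:,204:]=0
P=plane(f,[c[i] for i in range(1,n) if s[i][4]>=3],69.5)
print(P.round(1))
A=np.c_[2*P[:,:2],np.ones(len(P))];q=np.linalg.lstsq(A,(P[:,:2]**2).sum(1),rcond=None)[0]
print("dish c",q[:2],np.sqrt(q[2]+q[:2]@q[:2]))
for nm,uv,z in(("jar_a cap",(270,252),106),("salt cap",(215,226),88),("jar_b cap",(220,132),111),("kettle handle",(350,128),220),("kettle base front",(318,195),0),("kettle spout",(288,184),150)):
    print(nm,plane(f,[uv],z).round(0))
# lid circle
uv={}
for k in("scene","side"):
    H=cv2.cvtColor(fs[k]["pixels"],cv2.COLOR_RGB2HSV);g=cv2.inRange(H,(50,120,110),(80,255,255))
    cc=max(cv2.findContours(g,0,cv2.CHAIN_APPROX_NONE)[0],key=cv2.contourArea);uv[k]=cv2.convexHull(cc).reshape(-1,2).astype(float);print(k,len(uv[k]))
def res(v):
    C=v[:3];N=np.array([np.sin(v[3])*np.sin(.6109),np.cos(v[3])*np.sin(.6109),np.cos(.6109)]);o=[]
    for k in uv:
        O,D=ray(fs[k],uv[k]);X=O+D*((C-O)@N/(D@N))[:,None];o.append(np.linalg.norm(X-C,axis=1)-64)
    return np.concatenate(o)
z=least_squares(res,[540,-116,80,0],loss='soft_l1',f_scale=2);print(z.x,np.abs(z.fun).mean() )
v=z.x;N=np.array([np.sin(v[3])*np.sin(.6109),np.cos(v[3])*np.sin(.6109),np.cos(.6109)]);print("N",N,"grip",v[:3]+14*N,"bartop",v[:3]+28*N)
print("mount",fs["wrist"]["mount"])
E
```

```text
[(np.int32(14), array([177. , 165.5])), (np.int32(14), array([192.7, 169.2])), (np.int32(17), array([161.6, 171.9])), (np.int32(11), array([192.6, 179.3])), (np.int32(13), array([160.9, 181.8])), (np.int32(12), array([176.5, 185.5]))]
[[540.4 306.   69.5]
 [556.9 255.5  69.5]
 [489.3 316.6  69.5]
 [522.  219.1  69.5]
 [455.7 280.8  69.5]
 [472.2 232.9  69.5]]
dish c [506.75821674 268.55193795] 51.212484650661075
jar_a cap [[ 407. -161.  106.]]
salt cap [[405.  13.  88.]]
jar_b cap [[713. 290. 111.]]
kettle handle [[ 825. -100.  220.]]
kettle base front [[766. -52.   0.]]
kettle spout [[591. -69. 150.]]
scene 16
side 25
[ 5.39991216e+02 -1.15101332e+02  8.10311117e+01 -4.59532948e-02] 1.0207095932048211
N [-0.02634976  0.57299938  0.81913211] grip [ 539.62231931 -107.07934104   92.49896114] bartop [539.25342268 -99.05734978 103.96681062]
mount [[ 9.99998623e-01 -1.65673586e-04 -1.65126687e-03  6.38279198e-01]
 [ 6.46364394e-04  9.55315621e-01  2.95586952e-01 -7.55107800e+01]
 [ 1.52851008e-03 -2.95587612e-01  9.55314413e-01 -1.42003934e+02]
 [ 0.00000000e+00  0.00000000e+00  0.00000000e+00  1.00000000e+00]]
```

```bash
python3 - <<'E'
from h import *
fs=pickle.load(open("f0.pkl","rb"))
def red(f,b):
    x0,y0,x1,y1=b;h=cv2.cvtColor(f["pixels"],cv2.COLOR_RGB2HSV);m=cv2.inRange(h,(0,110,50),(8,255,255))|cv2.inRange(h,(172,110,50),(180,255,255))
    k=np.zeros_like(m);k[y0:y1,x0:x1]=m[y0:y1,x0:x1];M=cv2.moments(k,True);return M["m00"],(M["m10"]/M["m00"],M["m01"]/M["m00"])
a=red(fs["scene"],(275,172,300,195));b=red(fs["wrist"],(315,110,355,150));print(a,b,tri([fs["scene"],fs["wrist"]],[a[1],b[1]]))
E
```

```text
(42.0, (284.1666666666667, 183.83333333333334)) (284.0, (335.1866197183099, 126.44014084507042)) (array([708.04579112,  34.9012921 ,  32.38886505]), [np.float64(3.2047160439973728), np.float64(3.204716043997384)])
```

{"method": "apply_moves", "body": {"targets": [[[0, -1.7, 1.1, 1.3, -7, 0, 0], [0, -3.5, 2.2, 2.6, -14, 0, 0], [0, -5.2, 3.4, 3.9, -21, 0, 0], [0, -7, 4.5, 5.2, -28, 0, 0], [0, -8.7, 5.6, 6.5, -35, 0, 0], [0, -8.7, 5.6, 6.5, -35, 0, 0], [0, -8.7, 5.6, 6.5, -35, 0, 0]]]}}

```text
clock: 0.85
eef_pos: [538.0, -55.1, 165.5]
tcp_rot: [2.534, 0.003, 0.002]
contact_force: [0.7, 0.5, 0.3]
opening: 0.499
```

```bash
python3 - <<'E'
from h import *
f=grab("wrist");pickle.dump(f,open("f1.pkl","wb"));save(f,"w1.png")
s=r.sense();print(s["eef_pos"],s["tcp_rot"],s["opening"],s["qpos"])
E
```

```text
[538.91367606 -55.41222891 166.39698222] [2.53400874e+00 8.84011976e-05 5.60558509e-04] 0.4975897851906776 [ 0.2519081   0.40264627  1.88511995 -0.66013872  1.12362073  0.62698789]
```

View pics/w1.png

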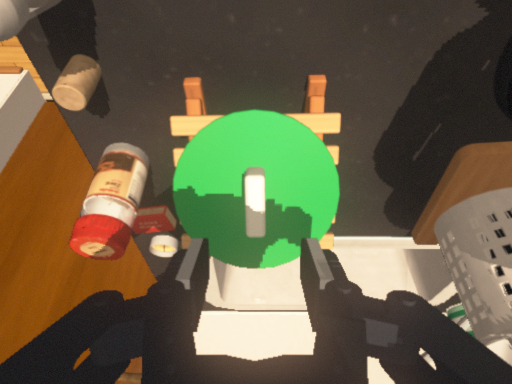

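The wrist view looks straight down the lid's axis: disc centre at about (256,188), bar at about (255,202) and almost along the image's vertical. The fingers straddle it with room to spare, and the jar stays clear on the left.

```bash
python3 - <<'E'
from h import *
from scipy.optimize import least_squares
f=pickle.load(open("f1.pkl","rb"))
H=cv2.cvtColor(f["pixels"],cv2.COLOR_RGB2HSV);g=cv2.inRange(H,(50,120,40),(80,255,255))
c=max(cv2.findContours(g,0,cv2.CHAIN_APPROX_NONE)[0],key=cv2.contourArea);hu=cv2.convexHull(c).reshape(-1,2).astype(float)
O,D=ray(f,hu)
def res(v):
    C=v[:3];a,b=v[3:];N=np.array([np.sin(b)*np.sin(a),np.cos(b)*np.sin(a),np.cos(a)])
    X=O+D*((C-O)@N/(D@N))[:,None];return np.linalg.norm(X-C,axis=1)-64
z=least_squares(lambda v:np.r_[res(v),(v[3]-.6109)*100],[540,-115,81,.61,0],loss='soft_l1');v=z.x
a,b=v[3:];N=np.array([np.sin(b)*np.sin(a),np.cos(b)*np.sin(a),np.cos(a)])
print("C",v,np.degrees(v[3:]),"res",np.abs(z.fun).mean(),"N",N,"grip",v[:3]+14*N)
m,s,cc=white(f,(235,155,280,245),125);k=np.argwhere(m)[:,::-1].astype(np.float32);rc=cv2.minAreaRect(k);print(s,cc,rc)
# bar top face bright part -> plane at 28 above face
v2=f["pixels"].min(2);print(v2[165:240:5,255])
bx=cv2.boxPoints(rc);C=v[:3]+28*N;o,d=ray(f,bx);X=o+d*((C-o)@N/(d@N))[:,None];print(X.round(1))
T=Ro.from_euler('xyz',r.sense()["tcp_rot"]).as_matrix();p=r.sense()["eef_pos"]
print("in tool: face C",T.T@(v[:3]-p),"N",T.T@N,"box",((X-p)@T).round(1))
E
```

```text
C [ 5.38753276e+02 -1.17655023e+02  8.19379066e+01  6.00788523e-01
 -5.17083396e-02] [34.42264677 -2.96266962] res 0.3292324681668464 N [-0.02921734  0.56453754  0.82489012] grip [ 538.34423281 -109.75149736   93.48636832]
[ 245  167   21   69 1228] [254.87296417 200.83469055] ((254.83192443847656, 201.12648010253906), (68.20084381103516, 19.85027313232422), 88.02507019042969)
[103 133 186 248 247 247 247 247 247 227 138 137 137 138 132]
[[ 531.1  -78.9   89.1]
 [ 544.3  -78.1   89. ]
 [ 546.6 -119.2  117.2]
 [ 532.4 -120.1  117.3]]
in tool: face C [ -0.18782486   2.88663505 104.87687374] N [-0.0289738   0.00740084 -0.99955277] box [[ -7.9 -24.9  76.9]
 [  5.4 -25.5  76.5]
 [  7.6  24.3  76.8]
 [ -6.5  25.1  77.2]]
```

{"method": "apply_moves", "body": {"targets": [[[0, 0, 0.2, 2.5, 0.4, 1.7, -2], [0, 0, 0.2, 5, 0.4, 1.7, -2], [0, 0, 0.2, 7, 0.4, 1.7, -2], [0, 0, 0.2, 8.5, 0.4, 1.7, -2], [0, 0, 0.2, 9.5, 0.4, 1.7, -2], [0, 0, 0.2, 10, 0.4, 1.7, -2], [0, 0, 0.2, 10, 0.4, 1.7, -2]]]}}

```text
clock: 1.6
eef_pos: [539.1, -114.5, 85.4]
tcp_rot: [2.541, -0.005, 0.045]
contact_force: [0.1, -0.2, 0.1]
opening: 0.498
```

{"method": "apply_moves", "body": {"targets": [[[-1, 0, 0, 0, 0, 0, 0], [-1, 0, 0, 0, 0, 0, 0], [-1, 0, 0, 0, 0, 0, 0], [-1, 0, 0, 0, 0, 0, 0], [-1, 0, 0, 0, 0, 0, 0], [-1, 0, 0, 0, 0, 0, 0]]], "newtons": 60}}

```text
clock: 2.2
eef_pos: [539.5, -114.0, 86.3]
tcp_rot: [2.541, -0.005, 0.046]
contact_force: [-1.9, 2.4, 5.9]
opening: 0.15
```

```bash
python3 - <<'E'
from h import *
f=grab("wrist");save(f,"w2.png");s=r.sense();print(s["eef_pos"],s["tcp_rot"],s["opening"],s["contact_force"])
E
```

```text
[ 539.51321971 -114.04279925   86.29421586] [ 2.54081324 -0.00545284  0.04578018] 0.1549501320694234 [-1.38140924  2.72640293  5.3581421 ]
```

View pics/w2.png

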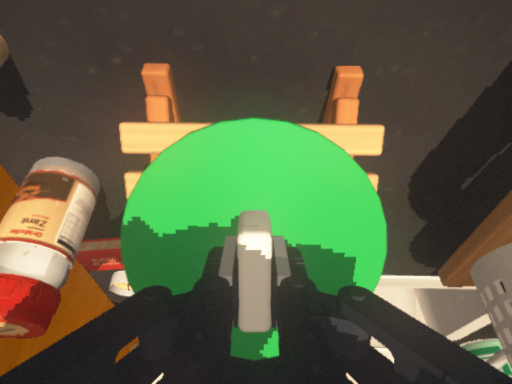

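{"method": "apply_moves", "body": {"targets": [[[-1, 0, 0, -0.7, 0, 0, 0], [-1, 0, 0, -2, 0, 0, 0], [-1, 0, 0, -4, 0, 0, 0], [-1, 0, 0, -6, 0, 0, 0], [-1, 0, 0, -8, 0, 0, 0], [-1, 0, 0, -9, 0, 0, 0]]], "newtons": 80}}

```text
clock: 2.85
eef_pos: [537.6, -61.7, 162.5]
tcp_rot: [2.542, -0.008, 0.047]
contact_force: [0.4, 1.0, -1.3]
opening: 0.146
```

{"method": "apply_moves", "body": {"targets": [[[-1, -0.1, -0.5, -0.9, 3, 0, 0], [-1, -0.4, -1.5, -2.5, 9, 0, 0], [-1, -0.8, -2.9, -4.7, 17, 0, 0], [-1, -1.2, -4.3, -7, 25, 0, 0], [-1, -1.6, -5.7, -9.3, 33, 0, 0], [-1, -1.9, -7.1, -11.5, 41, 0, 0], [-1, -2.3, -8.3, -13.5, 49, 0, 0], [-1, -2.5, -9.1, -14.7, 55, 0, 0]]]}}

```text
clock: 3.65
eef_pos: [504.9, 96.1, 234.2]
tcp_rot: [-2.776, -0.011, 0.048]
contact_force: [-0.9, -0.5, -1.0]
opening: 0.147
```

{"method": "apply_moves", "body": {"targets": [[[-1, 0, 0, 0, 0, 0, 0], [-1, 0, 0, 0, 0, 0, 0]]]}}

```text
clock: 3.85
eef_pos: [504.9, 95.3, 234.1]
tcp_rot: [-2.779, -0.011, 0.047]
contact_force: [0.1, 0.2, -1.3]
opening: 0.149
```

```bash
python3 - <<'E'
from h import *
s=r.sense();fs={n:grab(n) for n in("wrist","scene","side")};pickle.dump(fs,open("f3.pkl","wb"))
print(s["eef_pos"],s["tcp_rot"],s["opening"],s["contact_force"],s["qvel"].round(3))
im=np.zeros((576,768,3),np.uint8);im[:384,:512]=fs["wrist"]["pixels"];im[384:,:256]=fs["scene"]["pixels"][100:292,100:356];im[384:,256:512]=fs["side"]["pixels"][100:292,100:356]
cv2.imwrite("pics/m3.png",im[:,:512,::-1])
E
```

```text
[504.85244636  95.34578806 234.05866064] [-2.7785952  -0.01080466  0.0469796 ] 0.14948511244482957 [ 0.07043827  0.21879606 -1.27597837] [ 0.018  0.005 -0.002 -0.012 -0.006  0.008]
```

View pics/m3.png

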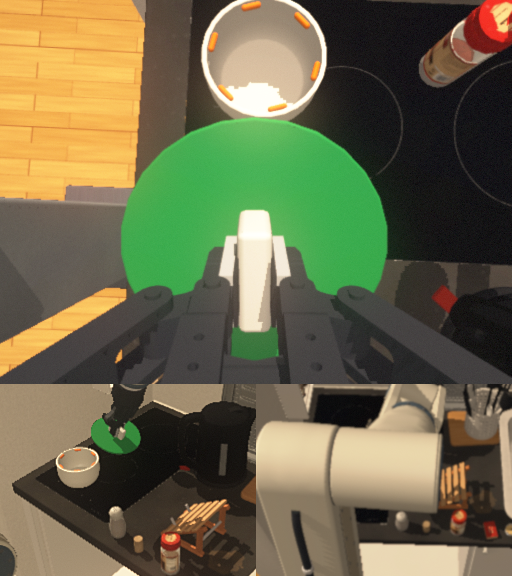

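The lid is held and all six orange pads are in view, with the dish mouth at about (264,58) in the wrist picture. Next I measure the dish centre and the lid's place in the hand.

```bash
cat >> h.py <<'E'
from scipy.optimize import least_squares
def pads(f,b):
    x0,y0,x1,y1=b;h=cv2.cvtColor(f["pixels"],cv2.COLOR_RGB2HSV);m=cv2.inRange(h,(4,110,130),(22,255,255));k=np.zeros_like(m);k[y0:y1,x0:x1]=m[y0:y1,x0:x1]
    n,l,s,c=cv2.connectedComponentsWithStats(k);return np.array([c[i] for i in range(1,n) if s[i][4]>8])
def circ(P):
    P=P[:,:2];q=np.linalg.lstsq(np.c_[2*P,np.ones(len(P))],(P**2).sum(1),rcond=None)[0];return q[:2],np.sqrt(q[2]+q[:2]@q[:2])
def lid(f,pos,rot,prior=None):
    T=Ro.from_euler('xyz',rot).as_matrix()
    H=cv2.cvtColor(f["pixels"],cv2.COLOR_RGB2HSV);g=cv2.inRange(H,(50,120,40),(80,255,255))
    c=max(cv2.findContours(g,0,cv2.CHAIN_APPROX_NONE)[0],key=cv2.contourArea);hu=cv2.convexHull(c).reshape(-1,2).astype(float)
    hu=hu[hu[:,1]<285]
    O,D=ray(f,hu);O=(O-pos)@T;D=D@T
    def res(v):
        N=np.array([v[3],v[4],-1]);X=O+D*((v[:3]-O)@N/(D@N))[:,None];return np.linalg.norm(X-v[:3],axis=1)-64
    z=least_squares(res,[0,0,3,0,0],loss='soft_l1');return z.x,np.abs(z.fun).mean(),len(hu)
E
python3 - <<'E'
from h import *
fs=pickle.load(open("f3.pkl","rb"));s=r.sense()
pw=pads(fs["wrist"],(195,0,335,120));ps=pads(fs["scene"],(150,155,208,210));print(len(pw),len(ps))
for z in(69,70.5):
  for f,p in((fs["wrist"],pw),(fs["scene"],ps)): print(z,circ(plane(f,p,z)))
W=plane(fs["wrist"],pw,69);S=plane(fs["scene"],ps,69)
for w,p in zip(W,pw):
    j=np.argmin(np.linalg.norm(S-w,axis=1));print(w.round(1),S[j].round(1),tri([fs["wrist"],fs["scene"]],[p,ps[j]])[0].round(1))
print("lid in tool",lid(fs["wrist"],s["eef_pos"],s["tcp_rot"]))
E
```

```text
6 6
69 (array([508.04700075, 269.4634571 ]), np.float64(52.976769251169955))
69 (array([506.9864076 , 269.15888397]), np.float64(51.255538099427824))
70.5 (array([508.0228217 , 268.75063552]), np.float64(52.731999968551506))
70.5 (array([505.68373877, 267.47122354]), np.float64(51.16340186098378))
[492.6 320.3  69. ] [489.7 317.2  69. ] [492.7 322.   65.5]
[544.1 308.1  69. ] [540.9 306.6  69. ] [544.5 310.8  65.1]
[456.5 281.8  69. ] [455.7 281.4  69. ] [456.4 282.2  68.2]
[559.5 257.4  69. ] [557.3 256.6  69. ] [559.7 258.8  66.7]
[471.3 231.5  69. ] [472.7 233.4  69. ] [471.3 231.2  70.8]
[523.4 218.5  69. ] [522.5 219.6  69. ] [523.  219.2  68.8]
lid in tool (array([ 0.44377612,  2.03958798,  3.07748254,  0.00563869, -0.01894364]), np.float64(0.1491972134389249), 39)
```

```bash
cat > go.py <<'E'
from h import *
import sys
# desired: lid normal (tool coords n) -> up, lid centre (tool coords c) at target top-face point
def plan(n,c,P):
    s=r.sense();R0=Ro.from_euler('xyz',s["tcp_rot"]);n=np.array(n)/np.linalg.norm(n)
    g=R0.apply(n);ax=np.cross(g,[0,0,1]);a=np.arctan2(np.linalg.norm(ax),g[2])
    R1=Ro.from_rotvec(ax/max(np.linalg.norm(ax),1e-9)*a)*R0
    p=np.array(P)-R1.apply(c);d=R0.inv().apply(p-s["eef_pos"])
    print("tcp target",p.round(1),"shift cm",(d/10).round(2),"turn deg",np.degrees((R0.inv()*R1).as_rotvec()).round(2))
if __name__=="__main__": plan([.0056,-.019,-1],[.4,2.0,3.1],[507.8,269.3,float(sys.argv[1])])
E
python3 go.py 145
```

```text
tcp target [507.3 271.2 148.1] shift cm [  1.   -13.27  14.25] turn deg [-19.75  -0.33  -0.1 ]
```

{"method": "apply_moves", "body": {"targets": [[[-1, 0.1, -1.1, 1, -2, 0, 0], [-1, 0.3, -3.5, 3.4, -5, 0, 0], [-1, 0.5, -6, 6, -9, -0.1, 0], [-1, 0.7, -8.5, 8.8, -13, -0.2, 0], [-1, 0.9, -11, 11.7, -17, -0.3, -0.1], [-1, 1, -12.6, 13.5, -19, -0.3, -0.1], [-1, 1, -13.3, 14.2, -19.8, -0.3, -0.1], [-1, 1, -13.3, 14.2, -19.8, -0.3, -0.1]]]}}

```text
clock: 4.8
eef_pos: [506.4, 273.5, 147.8]
tcp_rot: [-3.125, -0.006, 0.055]
contact_force: [-0.2, -0.4, -0.9]
opening: 0.149
```

{"method": "apply_moves", "body": {"targets": [[[-1, 0, 0, 0, 0, 0, 0], [-1, 0, 0, 0, 0, 0, 0]]]}}

```text
clock: 5.0
eef_pos: [506.5, 273.1, 148.0]
tcp_rot: [-3.125, -0.006, 0.055]
contact_force: [0.2, -0.4, -1.5]
opening: 0.15
```

```bash
python3 - <<'E'
from h import *
s=r.sense();fs={n:grab(n) for n in("wrist","scene","side")};pickle.dump(fs,open("f4.pkl","wb"))
print(s["eef_pos"],s["tcp_rot"],s["opening"],s["contact_force"],s["qvel"].round(3))
v,e,n=lid(fs["wrist"],s["eef_pos"],s["tcp_rot"]);print(v,e,n)
T=Ro.from_euler('xyz',s["tcp_rot"]);print("lid world",T.apply(v[:3])+s["eef_pos"],T.apply([v[3],v[4],-1]))
# scene check: predicted outer ellipses of lid top
m,h=green(fs["scene"]);print("scene lid ellipse",cv2.fitEllipse(h)[0]);c=T.apply(v[:3])+s["eef_pos"];a=np.linspace(0,6.28,60)
print("pred",cv2.fitEllipse(proj(fs["scene"],c+64*np.c_[np.cos(a),np.sin(a),0*a]).astype(np.float32))[0])
im=np.hstack([cv2.resize(fs["scene"]["pixels"][110:230,120:260],None,fx=3.5,fy=3.5),np.pad(fs["wrist"]["pixels"][:,100:400],((0,36),(0,0),(0,0)))]);cv2.imwrite("pics/m4.png",im[:,:,::-1])
import go; go.plan([v[3],v[4],-1],v[:3],[507.8,269.3,100])
E
```

```text
[506.4779618  273.14077661 148.02178581] [-3.12486827 -0.00585943  0.05519684] 0.14994875962450094 [ 0.20440047 -0.43628785 -1.46418539] [-0.013 -0.007 -0.    -0.     0.     0.   ]
[-0.51229678  0.42591586  0.8422462  -0.06920138 -0.09888924] 0.33416188219363435 29
lid world [505.99413944 272.70164502 147.16954738] [-0.07948635  0.07788526  1.00109126]
scene lid ellipse (173.24546813964844, 155.11485290527344)
pred (172.7410888671875, 152.88833618164062)
tcp target [508.4 269.7 100.8] shift cm [0.11 0.4  4.73] turn deg [ 4.67 -4.29  0.1 ]
```

View pics/m4.png

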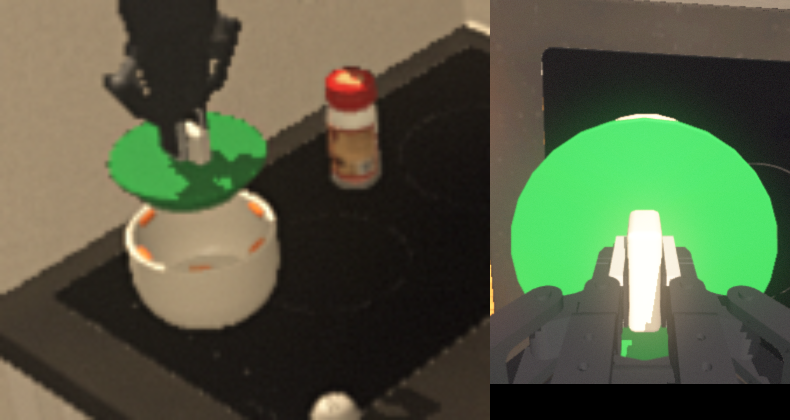

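```bash
cat > jf.py <<'E'
from h import *
def hull(f,vmin,ymax=999):
    H=cv2.cvtColor(f["pixels"],cv2.COLOR_RGB2HSV);g=cv2.inRange(H,(50,100,vmin),(80,255,255))
    c=max(cv2.findContours(g,0,cv2.CHAIN_APPROX_NONE)[0],key=cv2.contourArea);h=cv2.convexHull(c).reshape(-1,2).astype(float);return h[h[:,1]<ymax]
def joint(fs,pos,rot,use=("wrist","scene"),vs=90):
    T=Ro.from_euler('xyz',rot).as_matrix();L=[]
    for k in use:
        h=hull(fs[k],40 if k=="wrist" else vs,280 if k=="wrist" else 999)
        O,D=ray(fs[k],h);L.append(((O-pos)@T,D@T))
    def res(v):
        N=np.array([v[3],v[4],-1]);o=[]
        for i,(O,D) in enumerate(L):
            c=v[:3]+(np.r_[v[5:7],0] if i else 0)   # scene calibration offset
            X=O+D*((c-O)@N/(D@N))[:,None];o.append((np.linalg.norm(X-c,axis=1)-64))
        return np.concatenate(o)
    z=least_squares(res,[0,0,3,0,0,0,0],loss='soft_l1');return z.x.round(3),[len(l[0]) for l in L],np.abs(z.fun).mean()
if __name__=="__main__":
    a=pickle.load(open("f3.pkl","rb"));b=pickle.load(open("f4.pkl","rb"))
    pa=([504.85,95.35,234.06],[-2.7786,-.0108,.04698]);pb=([506.48,273.14,148.02],[-3.12487,-.00586,.0552])
    for f,p in((a,pa),(b,pb)):
        print(len(hull(f["wrist"],40,280)))
        for u in(("wrist",),("wrist","scene")): print(u,joint(f,*p,use=u))
    ha,hb=hull(a["wrist"],40,280),hull(b["wrist"],40,280)
    for h in(ha,hb): print([ [int(h[abs(h[:,1]-y)<12,0].min()),int(h[abs(h[:,1]-y)<12,0].max())] for y in(150,190,230,270)],h[:,1].min())
    # parallelism with dish rim in scene: lid long-axis end points cast at height
E
python3 jf.py
```

```text
37
('wrist',) (array([ 0.449,  1.156,  2.783, -0.004, -0.019,  0.   ,  0.   ]), [3], np.float64(0.18868817470912014))
('wrist', 'scene') (array([ 0.78 ,  1.121,  2.321,  0.02 , -0.043, -4.201,  2.341]), [3, 3], np.float64(1.0652577551367397))
28
('wrist',) (array([ -9.609,  -7.802, -22.945,  -0.588,  -0.311,   0.   ,   0.   ]), [3], np.float64(0.7298288195793388))
('wrist', 'scene') (array([  2.691,  -3.174,  -4.057,  -0.025,  -0.043, -11.193,  15.378]), [3, 3], np.float64(1.9829627496342446))
[[155, 352], [128, 382], [121, 388], [380, 380]] 117.0
[[157, 349], [127, 389], [121, 121], [398, 402]] 101.0
```

The lid outline in the wrist picture is unchanged (same edge columns, 121 and 157). The odd fit came from a contaminated mask, so I keep the earlier in-hand pose.

```bash
sed -i 's/plan(\[.0056.*/plan([0,-.019,-1],[.45,1.6,2.9],[507.8,269.3,float(sys.argv[1])])/' go.py; python3 go.py 90
```

```text
tcp target [507.3 270.8  92.9] shift cm [0.   0.29 5.52] turn deg [ 0.12 -0.35  0.01]
```

{"method": "apply_moves", "body": {"targets": [[[-1, 0, 0.3, 0.5, 0.1, -0.3, 0], [-1, 0, 0.3, 1.5, 0.1, -0.3, 0], [-1, 0, 0.3, 2.5, 0.1, -0.3, 0], [-1, 0, 0.3, 3, 0.1, -0.3, 0], [-1, 0, 0.3, 3, 0.1, -0.3, 0]]]}}

```text
clock: 5.65
eef_pos: [506.4, 269.9, 116.8]
tcp_rot: [-3.124, 0.001, 0.054]
contact_force: [-0.5, 0.5, -2.1]
opening: 0.147
```

```bash
python3 go.py 90
```

```text
tcp target [507.3 270.8  92.9] shift cm [ 0.1  -0.04  2.39] turn deg [ 0.07  0.06 -0.  ]
```

Good to within 1 mm. Lower slowly onto the pads.

{"method": "apply_moves", "body": {"targets": [[[-1, 0.1, 0, 0.5, 0.1, 0, 0], [-1, 0.1, 0, 0.9, 0.1, 0, 0], [-1, 0.1, 0, 1.3, 0.1, 0, 0], [-1, 0.1, 0, 1.7, 0.1, 0, 0], [-1, 0.1, 0, 1.9, 0.1, 0, 0], [-1, 0.1, 0, 2.1, 0.1, 0, 0], [-1, 0.1, 0, 2.2, 0.1, 0, 0]]]}}

```text
clock: 6.35
eef_pos: [507.3, 270.4, 94.6]
tcp_rot: [-3.122, 0.001, 0.054]
contact_force: [-0.2, -0.4, -2.0]
opening: 0.147
```

{"method": "apply_moves", "body": {"targets": [[[-1, 0, 0, 0.1, 0, 0, 0], [-1, 0, 0, 0.2, 0, 0, 0], [-1, 0, 0, 0.3, 0, 0, 0], [-1, 0, 0, 0.3, 0, 0, 0]]]}}

```text
clock: 6.75
eef_pos: [507.3, 270.4, 91.6]
tcp_rot: [-3.122, 0.001, 0.054]
contact_force: [0.1, -0.2, -1.3]
opening: 0.147
```

```bash
python3 - <<'E'
from h import *
s=r.sense();fs={n:grab(n) for n in("wrist","scene","side")};pickle.dump(fs,open("f5.pkl","wb"))
print(s["eef_pos"],s["tcp_rot"],s["contact_force"],s["wrist_torque"])
im=np.hstack([cv2.resize(fs["scene"]["pixels"][120:220,125:235],None,fx=4,fy=4,interpolation=cv2.INTER_CUBIC),np.pad(fs["wrist"]["pixels"][:,100:430],((0,16),(0,0),(0,0)))]);cv2.imwrite("pics/m5.png",im[:,:,::-1])
E
python3 go.py 88
```

```text
[507.343541   270.43562593  91.60870406] [-3.12208643e+00  1.09807102e-03  5.41986171e-02] [ 0.0641009  -0.2380837  -1.33683516] [-0.02997037 -0.03099419 -0.07142849]
tcp target [507.3 270.8  90.9] shift cm [-0.01 -0.03  0.08] turn deg [-0.03  0.06 -0.  ]
```

View pics/m5.png

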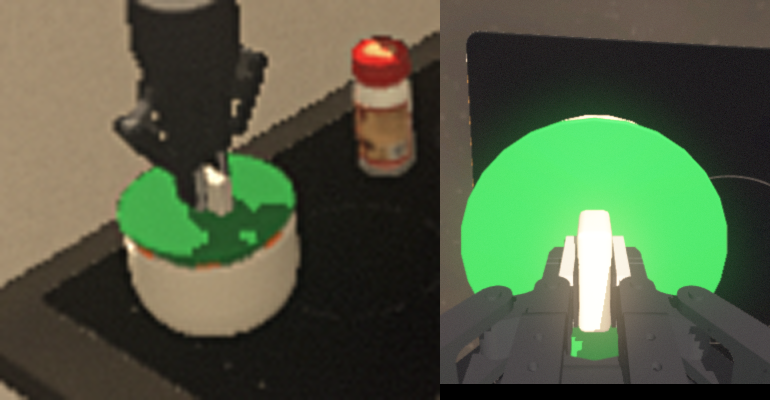

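The lid's plug sits centred in the mouth with no contact force yet. I press gently in small steps and watch the force.

{"method": "apply_moves", "body": {"targets": [[[-1, 0, 0, 0.1, 0, 0, 0], [-1, 0, 0, 0.2, 0, 0, 0], [-1, 0, 0, 0.3, 0, 0, 0], [-1, 0, 0, 0.4, 0, 0, 0], [-1, 0, 0, 0.4, 0, 0, 0]]], "newtons": 100}}

```text
clock: 7.4
eef_pos: [508.0, 270.7, 88.6]
tcp_rot: [-3.122, -0.0, 0.054]
contact_force: [-0.6, -1.7, 7.9]
opening: 0.141
```

{"method": "apply_moves", "body": {"targets": [[[-1, 0, 0, 0.1, 0, 0, 0], [-1, 0, 0, 0.2, 0, 0, 0], [-1, 0, 0, 0.2, 0, 0, 0]]]}}

```text
clock: 7.7
eef_pos: [508.3, 270.9, 87.6]
tcp_rot: [-3.121, -0.001, 0.054]
contact_force: [-2.6, -2.4, 9.9]
opening: 0.145
```

{"method": "apply_moves", "body": {"targets": [[[-1, 0, 0, 0.1, 0, 0, 0], [-1, 0, 0, 0.2, 0, 0, 0], [-1, 0, 0, 0.3, 0, 0, 0], [-1, 0, 0, 0.3, 0, 0, 0]]]}}

```text
clock: 8.1
eef_pos: [508.7, 271.1, 85.4]
tcp_rot: [-3.121, -0.002, 0.054]
contact_force: [-1.0, -0.2, 6.0]
opening: 0.144
```

{"method": "apply_moves", "body": {"targets": [[[-1, 0, 0, 0.1, 0, 0, 0], [-1, 0, 0, 0.2, 0, 0, 0], [-1, 0, 0, 0.3, 0, 0, 0], [-1, 0, 0, 0.3, 0, 0, 0]]]}}

```text
clock: 8.5
eef_pos: [508.3, 270.8, 81.9]
tcp_rot: [-3.122, -0.001, 0.054]
contact_force: [1.8, -1.2, -4.9]
opening: 0.145
```

{"method": "apply_moves", "body": {"targets": [[[-1, 0, 0, 0.1, 0, 0, 0], [-1, 0, 0, 0.2, 0, 0, 0], [-1, 0, 0, 0.3, 0, 0, 0], [-1, 0, 0, 0.3, 0, 0, 0]]]}}

```text
clock: 8.9
eef_pos: [508.2, 270.7, 79.7]
tcp_rot: [-3.122, -0.001, 0.054]
contact_force: [-3.3, -3.6, 10.9]
opening: 0.144
```

{"method": "apply_moves", "body": {"targets": [[[-1, 0, 0, 0.1, 0, 0, 0], [-1, 0, 0, 0.2, 0, 0, 0], [-1, 0, 0, 0.2, 0, 0, 0]]]}}

```text
clock: 9.2
eef_pos: [508.2, 270.7, 79.6]
tcp_rot: [-3.122, -0.001, 0.055]
contact_force: [-7.8, -5.9, 22.8]
opening: 0.139
```

{"method": "apply_moves", "body": {"targets": [[[-1, 0, 0, 0, 0, 0, 0], [-1, 0, 0, 0, 0, 0, 0], [-0.4, 0, 0, 0, 0, 0, 0], [0, 0, 0, 0, 0, 0, 0], [0, 0, 0, 0, 0, 0, 0], [0, 0, 0, 0, 0, 0, 0]]]}}

```text
clock: 9.8
eef_pos: [508.3, 270.9, 79.5]
tcp_rot: [-3.122, -0.001, 0.055]
contact_force: [-0.3, -0.4, -0.2]
opening: 0.505
```

{"method": "apply_moves", "body": {"targets": [[[0, 0, 0, -1, 0, 0, 0], [0, 0, 0, -3, 0, 0, 0], [0, 0, 0, -6, 0, 0, 0], [0, 0, 1.5, -9, 0, 0, 0], [0, 0, 3, -11, 0, 0, 0], [0, 0, 3, -12, 0, 0, 0], [0, 0, 3, -12, 0, 0, 0]]]}}

```text
clock: 10.5
eef_pos: [510.8, 239.0, 200.8]
tcp_rot: [-3.12, -0.004, 0.054]
contact_force: [0.8, 0.3, -0.4]
opening: 0.498
```

```bash
python3 - <<'E'
from h import *
s=r.sense();fs={n:grab(n) for n in("wrist","scene","side")};pickle.dump(fs,open("f6.pkl","wb"))
print(s["eef_pos"],s["tcp_rot"],s["contact_force"],s["opening"],s["clock"])
import jf
for k in("wrist","scene"):
    v=jf.hull(fs[k],90);print(k,len(v),cv2.fitEllipse(v.astype(np.float32)))
h=jf.hull(fs["wrist"],90).astype(np.float32);a=cv2.fitEllipse(h)
for z in(73,78,83): print(z,circ(plane(fs["wrist"],h,z)),circ(plane(fs["scene"],jf.hull(fs["scene"],90),z)))
im=np.hstack([cv2.resize(fs["scene"]["pixels"][140:220,140:220],None,fx=5,fy=5,interpolation=cv2.INTER_CUBIC),np.pad(fs["wrist"]["pixels"][:,80:470],((0,16),(0,0),(0,0)))]);cv2.imwrite("pics/m6.png",im[:,:,::-1])
E
```

```text
[510.82239637 238.95713028 200.76028644] [-3.1203533  -0.00401657  0.05375855] [ 0.81445232  0.25567447 -0.43630072] 0.4983749522825384 10.5
wrist 60 ((252.0338592529297, 142.6476593017578), (159.95462036132812, 160.12899780273438), 127.5155258178711)
scene 22 ((176.57192993164062, 174.14752197265625), (25.773456573486328, 44.046836853027344), 82.4776611328125)
73 (array([508.11543834, 269.22681418]), np.float64(64.94945857799928)) (array([508.21344769, 271.4160025 ]), np.float64(64.28473698017947))
78 (array([508.09443503, 270.00184885]), np.float64(63.75262438406068)) (array([503.84291544, 265.74978182]), np.float64(63.89769050153434))
83 (array([508.07343172, 270.77688351]), np.float64(62.555790190127986)) (array([499.4723832 , 260.08356113]), np.float64(63.510644022882204))
```

View pics/m6.png

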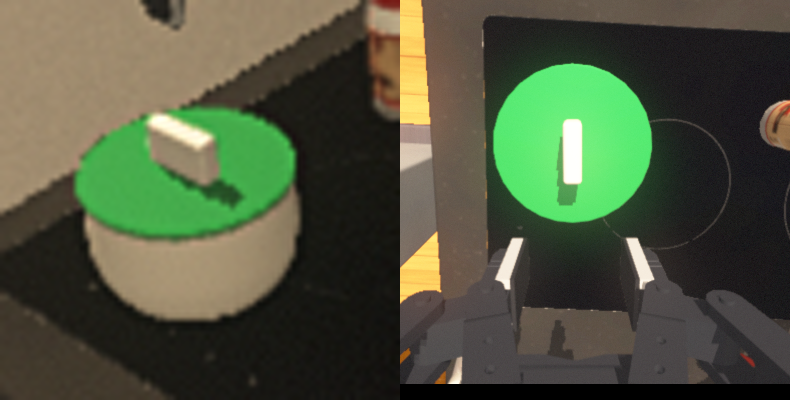

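The lid is on: no gap or orange pads are visible, and its apparent size puts the top face at z of about 77 mm (78 expected). I check the tilt once more before handing in.

```bash
python3 - <<'E'
from h import *
import jf
f=pickle.load(open("f6.pkl","rb"))["wrist"]
O,D=ray(f,jf.hull(f,90))
def res(v):
    N=np.array([v[3],v[4],1]);X=O+D*((v[:3]-O)@N/(D@N))[:,None];return np.linalg.norm(X-v[:3],axis=1)-64
z=least_squares(res,[508,270,78,0,0]);t=np.degrees(np.hypot(*z.x[3:]));J=np.linalg.inv(z.jac.T@z.jac)*z.fun.var()
print(z.x.round(3),"tilt",t,"sd deg",np.degrees(np.sqrt(np.diag(J)[3:])),np.abs(z.fun).mean())
if t<3 and abs(z.x[2]-78)<3: print("sign",r.sign_off())
E
```

```text
[5.08135e+02 2.69883e+02 7.68920e+01 2.00000e-03 4.00000e-03] tilt 0.2433306981832145 sd deg [0.2467868  0.25651255] 0.09221612051540949
the job is handed in; nothing more can be done
sign None
```

The lid is pressed home on the dish, released, and the job was handed in at about 10.7 s on the robot's clock. I gripped the lid by its bar, lifted it off the rest along its own axis and lowered it level onto the seal pads. I then pressed in small steps: the force fell below zero as the bead passed the seal, then rose to about 23 N against the hard stop.

**Last checks:**
- **Height:** the lid's top face measured 76.9 mm against 78 expected, within the calibration error.
- **Level:** tilt was 0.2° ± 0.25°.
- **Dish position:** the closed lid's centre was at (508.1, 269.9) mm. The dish measured (508.0, 269.5) beforehand, so it has not moved noticeably.
- **Release:** the gripper is open and about 120 mm clear, with no force on it. No gap or seal pads show in the last pictures.

**Readings that disagreed:**
- One mid-carry fit of the lid's pose was thrown off by a bad colour mask. I dropped it because the lid's outline in the hand had not changed.
- The scene camera put the closed lid's centre about 5 mm away from the wrist camera's figure. I trusted the wrist camera, which was much closer.

I did not re-measure the other objects after the move. No unexpected contact force showed up in the readings at the end of each move.

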